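Set the sprung tweezers to the boss's colour mark and hold them ready over the rosette

TASK

Pick up the sprung tweezers from their wooden rest, hold them level with their tips centred about 4 cm above the boss that sits in the white rosette, and squeeze them so that the black needle stands in the middle of the scale band of that boss's colour. Keep the gap steady and finish while still holding the tweezers there, clear of everything else, leaving the bosses, glue bottle and tin where they are.

Things in the scene. Friction and masses are not known exactly. Their poses are not given: they have to be found in the camera images.
- tweezers: Large steel sprung tweezers, 165 mm long, about 70 g, lying flat on the rest's bars, blades 12 mm tall. Origin: on the underside, midway between the black grip pads (when open). +x runs along them to the tips, 65 mm ahead; the pivot is 90 mm behind; +y from the fixed to the sprung blade; +z up. The scale is on the tip side of the pads.
- grip (a point): Where to grip: midway between the black pads (when open), 8 mm above the tweezers' underside; axes as the tweezers'. The pads are 16 mm tall from the underside: a flat one 30 mm long on the fixed blade, outer face at y = -22 mm, and an upright 18 mm round post on the sprung blade, outer side at y = +22 mm (44 mm across, open). Squeeze them along y from above; 26 mm free below.
- scale (a point): Middle of the white scale bar (56 x 12 mm) on top of the blades, 52 mm ahead of the grip, with red, blue and green bands; a thin black needle on the sprung blade moves over it. Needle mid-band: red at 9 mm tip gap (28.3 mm across the pads), blue 17 mm (32.9), green 25 mm (37.6). A band covers +-3 mm of gap. 1 mm across the pads changes the gap by 1.7 mm.
- tip_fixed (a point): Inner corner of the tip of the fixed blade, 6 mm above the underside: tweezers frame (65, -18, 6) mm.
- tip_sprung (a point): Inner corner of the tip of the sprung blade, 6 mm above the underside; (65, +18, 6) mm in the tweezers' frame when open. The distance between the two tip points is the tip gap: 36 mm open.
- blade (a joint): Swing of the sprung blade about the pivot, rad: 0 = open (tip gap 36 mm), grows as the tweezers are squeezed, stops at 0.21 (gap about 3.5 mm). Red mark 0.174, blue mark 0.122, green mark 0.071. A spring opens it: it takes about 3.5 N across the pads to begin and 8 N at the stop.
- rest: Wooden rest, fixed: dark base plate 150 x 110 x 6 mm with two light cross-bars (12 mm wide, 85 mm long along y, tops 32 mm above the bench) centred at x = -62 and +45 mm. Origin: centre of the underside, on the bench.
- rosette: White carved rosette plinth, fixed, round, 124 mm across, 15 mm high, with brass beads and a ring (inner diameter 43 mm, 5 mm tall) on top that holds one boss. Origin: centre of the underside, on the bench.
- spares: Pale wooden block, fixed, 65 x 130 x 15 mm, with two dark rings on top (30 mm either side of its centre, along its y) for the other two bosses. Origin: centre of the underside.
- boss_red: Red boss: disc 36 mm across and 7 mm tall with a stem 5 mm thick standing 13 mm up from it. Origin: centre of the underside, 15 mm above the bench; the stem's top is 35 mm above the bench. The boss in the rosette's ring sets the colour.
- boss_blue: Blue boss, as the red one, stem 13 mm thick.
- boss_green: Green boss, as the red one, stem 21 mm thick.
- glue: White glue bottle with an orange cap, 48 mm across, 110 mm tall, loose. Origin: centre of the underside.
- tin: Steel paint tin, 64 mm across, 70 mm tall, loose. Origin: centre of the underside.
There are look-alikes about, which are no part of the job. Of the things like the boss_green, leave any that is grey or yellow; of the rest the smaller one is meant.

How it is judged:
By the outcome, as a careful person would: the job done as asked, in the order asked, and still so for the second after the job is handed in, while the arm keeps its last pose, push and grip.
It also fails if it takes over 42 s, if anything falls off the work surface, if the arm or the gripper's body presses on something with over 40 N, if the wrist force passes 120 N, or if a joint passes its speed limit or range.

ROBOT

A 7-joint arm with a two-finger parallel gripper is mounted at the origin on the work surface. World frame = base frame: x ahead of the robot, y to its left, z up, the work surface at z = 0. Lengths are in m, angles in rad, forces in N, time in s.
With the tool pointing down it reaches from about 0.425 to 0.925 m from the base axis. Payload 6.8 kg.
Tool frame: the origin (TCP) lies on the front face of the gripper's body, between the roots of the fingers; the fingertips stand 73 mm ahead of it and the grasp point (between the pads) lies 54 mm ahead of it; z points along the fingers, y is the line along which they close (so a half turn about z gives the same grasp; the last joint's range is limited). The gripper opens to 85 mm and grips with 20 to 120 N. Pads are 22 mm wide; open, the fingers measure 114 mm over their backs; the gripper's body (76 mm by 85 mm) begins 54 mm behind the grasp point. The pads swing forward as they close: fully open they stand 13 mm farther back than shut.
Start: joints at [1.147, 0.477, 0.022, 1.555, -0.011, 1.109, -0.083], TCP at [0.21, -0.642, 0.304] pointing down, gripper open.
Joint ranges: [-2.96, 2.96], [-0.34, 2.1], [-1.41, 1.46], [0.24, 2.44], [-1.37, 4.51], [0.17, 1.92], [-2.96, 2.96]. Speed limits (rad/s): [2.39, 2.39, 3.14, 3.14, 3.14, 3.14, 3.14].

INTERFACE

Orientations are given as a unit quaternion [w, x, y, z].
In Python, from station import bot, optics gives the robot as it stands.
- The arm moves only by the tool drive_tool, never from a script. Its argument "deltas" is a list of rows, each an object with "gripper": the closure in counts, from 0 (fully open) to 255 (shut); "offset": the shift along the tool's x, y, z in units of 1000 mm (1.0 is 1000 mm), a list of three; "angular": the turn, a rotation vector about the tool's x, y, z in units of 45 degrees (1.0 is 45 degrees), a list of three. In form: [{"gripper": gripper, "offset": [dx, dy, dz], "angular": [rx, ry, rz]}, ...]. A call has 1 to 5 rows; each row is the pose to reach, as a shift and turn from the pose commanded when the call began, along the tool's axes at that moment; what a row does not reach only later rows make up. A row lasts 1/10 s, in which the tool goes at most 50 mm and 8.59 degrees, less where a joint would pass 70% of its speed; a pose out of reach is approached as far as the arm can. A call with a number of a shift or a turn outside -1 to 1 is refused whole. A call with a gripper value outside its range is refused whole. The fingers move at their own pace and stop on an object; "grip_force" is the grip in N (left out, the last holds). Time passes only in rows, so rows that repeat a pose let the fingers close. It gives the time, the measured TCP pose, the force, the opening and the grip force at its end, in the units of the state.
- bot.get_obs(): the state, without advancing time (a new reading comes with each control period).
- optics.read_camera(name): name is "scene" or "top" or "wrist"; returns the picture (480x640x3 uint8, blue, green, red); there is no depth.
- optics.camera_model(name): a dict with "fx", "fy", "cx", "cy" (pixels), "dist" ([k1, k2, p1, p2, k3] as OpenCV has them; the pictures are not rectified), "cam_to_world" (4x4, takes a point from camera to world coordinates). Camera axes: x right, y up, looking along -z (the intrinsics and any distortion apply to the point x, -y, -z); pixel columns grow to the right and rows downward; lengths in m; the calibration is good to about 2 mm. A picture is of the moment at which its call begins: read the wrist's pose just before it. camera_model takes no time and is no camera call; for the wrist camera it gives the pose at the moment of the call.
- bot.hand_in(): hands the job in; it is judged then, once.
The state is a dict: "t": time; "q": joint angles; "joint_vel": joint speeds; "joint_torque": joint torques, N m; "eef_pos": TCP position; "tool_rot": TCP orientation; "contact_force": force on the tool from outside, world axes, zero at the start; "torque": the same for the moment, N m; "gripper_width": opening from 0.0 (shut) to 1.0 (fully open); "grasp_force": force on a finger pad.
Only numpy, scipy, OpenCV 4.12 (cv2) and the standard library are available. Lean on these libraries where they do the work, as an engineer would, in place of code of your own. Each camera call takes 0.05 s, during which the arm holds its last target. There are 200 camera calls.

## Working session

There is one attempt and no reset: what is moved stays moved. The work goes in short steps, Python scripts to look and compute and a tool call to move; the robot and the scene stay as the last step left them, time stands still between calls to the robot, and variables do not carry over. Pictures are saved under pics/ and viewed, at most 10 in all, crops included, and the job is handed in when it is done.

Besides the shell and the picture viewer there is one more tool, called after "Call:" by a JSON object that holds its "op" and its "data", one argument or row to a line. drive_tool: Moves the arm, as the interface text tells. Its arguments: {"type":"object","properties":{"deltas":{"type":"array"},"grip_force":{"type":"number"}},"required":["deltas"]}

```bash
mkdir -p pics; cat > h.py <<'E'
import numpy as np, cv2
from station import bot, optics
def snap(n,f):
    im=optics.read_camera(n); cv2.imwrite('pics/'+f,im); return im
def ray(m,u,v):
    K=np.array([[m['fx'],0,m['cx']],[0,m['fy'],m['cy']],[0,0,1]])
    p=cv2.undistortPoints(np.array([[[u,v]]],float),K,np.array(m['dist'],float))[0,0]
    T=np.array(m['cam_to_world']); d=T[:3,:3]@np.array([p[0],-p[1],-1]); return T[:3,3],d
def at(m,u,v,z):
    o,d=ray(m,u,v); return o+d*(z-o[2])/d[2]
def proj(m,P):
    T=np.array(m['cam_to_world']); c=T[:3,:3].T@(np.array(P)-T[:3,3])
    K=np.array([[m['fx'],0,m['cx']],[0,m['fy'],m['cy']],[0,0,1]])
    return cv2.projectPoints(np.array([[c[0],-c[1],-c[2]]]),np.zeros(3),np.zeros(3),K,np.array(m['dist'],float))[0][0,0]
E
python3 - <<'E'
from h import *
a=snap('top','top1.png'); b=snap('scene','sc1.png')
print({k:v for k,v in bot.get_obs().items() if k in('t','eef_pos','tool_rot','gripper_width')})
for n in('top','scene'): print(optics.camera_model(n)['cam_to_world'])
E
```

```text
{'t': 0.1, 'eef_pos': array([ 0.20951809, -0.64123753,  0.30303574]), 'tool_rot': array([-7.79823529e-04,  9.87557654e-01,  1.57255348e-01, -1.67593216e-04]), 'gripper_width': 1.0014502805451548}
[[-4.06606093e-02  9.75398000e-01 -2.16669002e-01  4.11038186e-01]
 [-9.99172952e-01 -3.96157955e-02  9.16519340e-03 -8.52473766e-04]
 [ 3.56196438e-04  2.16862469e-01  9.76202101e-01  1.02765984e+00]
 [ 0.00000000e+00  0.00000000e+00  0.00000000e+00  1.00000000e+00]]
[[ 0.38709452 -0.67066424  0.63274585  1.09194905]
 [ 0.9220278   0.28509322 -0.26189042 -0.21408769]
 [-0.00475101  0.68478561  0.7287291   0.60475348]
 [ 0.          0.          0.          1.        ]]
```

View pics/top1.png

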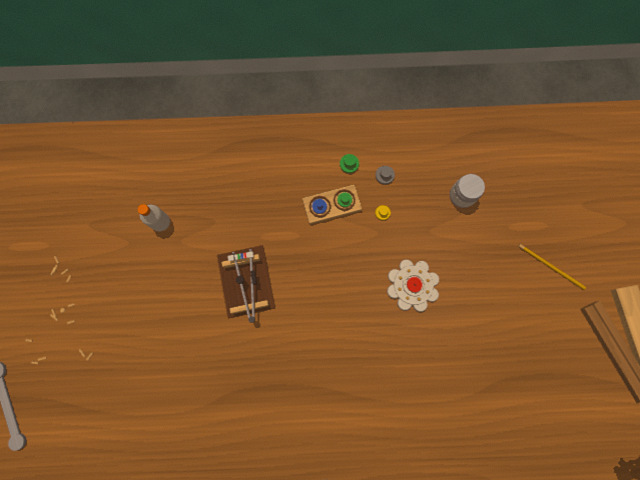

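View pics/sc1.png

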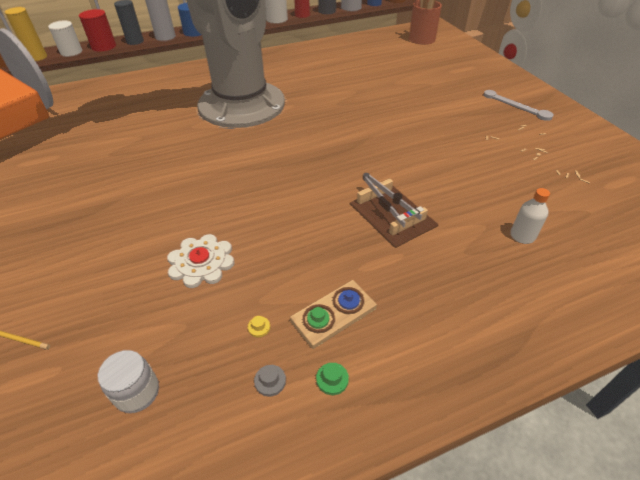

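Top view: red boss in the rosette at (414,285), so red is the colour. The tweezers are on the rest at about (245,283), with the scale end up at (240,257). The green things are at (345,200) in the spares block (the smaller one, so the one meant), (349,164) (larger look-alike), grey (386,175) and yellow (383,212). None of the greens needs touching. I'll confirm the target areas in one enlarged crop.

```bash
python3 - <<'E'
from h import *
a=cv2.imread('pics/top1.png')
l=cv2.resize(a[240:330,205:285],None,fx=6,fy=6,interpolation=cv2.INTER_CUBIC)
r=cv2.resize(a[255:317,383:445],(300,300),interpolation=cv2.INTER_CUBIC)
o=np.zeros((540,790,3),np.uint8);o[:,:480]=l;o[:300,485:785]=r
cv2.imwrite('pics/crop1.png',o)
m=optics.camera_model('top')
hs=cv2.cvtColor(a,cv2.COLOR_BGR2HSV)
red=((hs[...,0]<6)|(hs[...,0]>174))&(hs[...,1]>200)&(hs[...,2]>110)
yy,xx=np.nonzero(red[255:317,383:445]); u,v=xx.mean()+383,yy.mean()+255
print('boss',u,v,len(xx),at(m,u,v,.025))
for n,u,v,z in[('twz',245,283,.045),('pivot',252,319,.044),('scale',241,257,.046),('glue',158,222,0),('tin',464,198,0)]: print(n,at(m,u,v,z))
E
```

```text
boss 414.02547770700636 284.312101910828 157 [ 0.52135264 -0.22055468  0.025     ]
twz [0.53724499 0.15775403 0.045     ]
pivot [0.45806986 0.14300138 0.044     ]
scale [0.59595832 0.16629443 0.046     ]
glue [0.69754723 0.37147224 0.        ]
tin [ 0.72763256 -0.36466635  0.        ]
```

View pics/crop1.png

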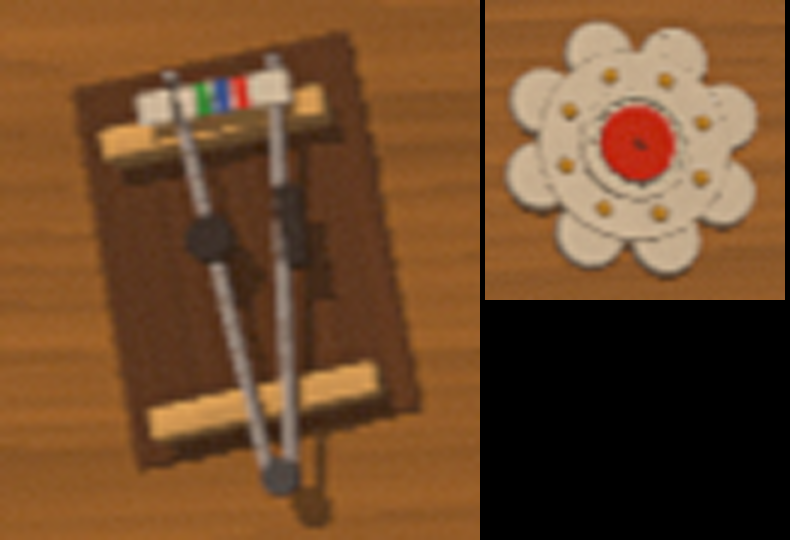

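Crop: round post at about px (240,279.7), flat pad (253.2,277.5), pivot (251.8,319.3), tips (233.3,252.5) and (250.3,250). The red boss (ring-held) is the one in the rosette. Next I compute the approach.

```bash
cat >> h.py <<'E'
from scipy.spatial.transform import Rotation as R
def delta(p,yaw):
    o=bot.get_obs(); q=o['tool_rot']; C=R.from_quat([q[1],q[2],q[3],q[0]])
    c,s=np.cos(yaw),np.sin(yaw); G=R.from_matrix(np.array([[c,s,0],[s,-c,0],[0,0,-1]]))
    print('t',o['t'],'off',np.round(C.inv().apply(np.array(p)-o['eef_pos']),4),'ang/45',np.round((C.inv()*G).as_rotvec()/(np.pi/4),4))
E
python3 - <<'E'
from h import *
m=optics.camera_model('top')
po=at(m,240,279.7,.048);fl=at(m,253.2,277.5,.048);pv=at(m,251.8,319.3,.044);t1=at(m,233.3,252.5,.042);t2=at(m,250.3,250,.042)
print(po,fl,pv,t1,t2)
d=(t1+t2)/2-pv; yaw=np.arctan2(d[1],d[0]); u=np.array([np.cos(yaw),np.sin(yaw),0])
print(np.hypot(*d[:2]),yaw, pv+.09*u,(po+fl)/2,(t1+t2)/2-.065*u, np.arctan2(-(po-fl)[0],(po-fl)[1]))
g=pv+.09*u; delta([g[0],g[1],.25],yaw)
E
```

```text
[0.54463649 0.16828329 0.048     ] [0.54833551 0.13908249 0.048     ] [0.45744402 0.14344122 0.044     ] [0.60773658 0.18429174 0.042     ] [0.61192752 0.14595794 0.042     ]
0.15392300369985262 0.14134329183960742 [0.54654651 0.1561198  0.044     ] [0.546486   0.15368289 0.048     ] [0.54548025 0.15596808 0.042     ] 0.12600450052643983
t 0.1 off [ 0.568  -0.6532  0.054 ] ang/45 [-0.002   0.0003  0.2222]
```

Call:
{"op": "drive_tool", "data": {
  "deltas": [
    {"gripper": 0,"offset": [0.028,-0.033,0.0],"angular": [0,0,0]},
    {"gripper": 0,"offset": [0.056,-0.065,0],"angular": [0,0,0]},
    {"gripper": 0,"offset": [0.085,-0.098,0],"angular": [0,0,0]},
    {"gripper": 0,"offset": [0.114,-0.131,0],"angular": [0,0,0]},
    {"gripper": 0,"offset": [0.142,-0.163,0],"angular": [0,0,0]}
  ],
  "grip_force": 20
}}

```text
t: 0.6
eef_pos: [0.2944, -0.4406, 0.3036]
tool_rot: [-0.0, 0.988, 0.157, -0.0]
contact_force: [0.8, 0.3, 0.0]
gripper_width: 0.995
grasp_force: 0.0
```

Call:
{"op": "drive_tool", "data": {
  "deltas": [
    {"gripper": 0,"offset": [0.028,-0.033,0.0],"angular": [0,0,0]},
    {"gripper": 0,"offset": [0.056,-0.065,0],"angular": [0,0,0]},
    {"gripper": 0,"offset": [0.085,-0.098,0],"angular": [0,0,0]},
    {"gripper": 0,"offset": [0.114,-0.131,0],"angular": [0,0,0]},
    {"gripper": 0,"offset": [0.142,-0.163,0],"angular": [0,0,0]}
  ]
}}

```text
t: 1.1
eef_pos: [0.3786, -0.2417, 0.3038]
tool_rot: [0.0, 0.988, 0.157, -0.0]
contact_force: [0.7, 0.3, -0.1]
gripper_width: 1.004
grasp_force: 0.0
```

Call:
{"op": "drive_tool", "data": {
  "deltas": [
    {"gripper": 0,"offset": [0.028,-0.033,0.0],"angular": [0,0,0]},
    {"gripper": 0,"offset": [0.056,-0.065,0],"angular": [0,0,0]},
    {"gripper": 0,"offset": [0.085,-0.098,0],"angular": [0,0,0]},
    {"gripper": 0,"offset": [0.114,-0.131,0],"angular": [0,0,0]},
    {"gripper": 0,"offset": [0.142,-0.163,0],"angular": [0,0,0]}
  ]
}}

```text
t: 1.6
eef_pos: [0.4629, -0.0428, 0.3038]
tool_rot: [0.0, 0.988, 0.157, -0.0]
contact_force: [-0.0, -0.8, -0.3]
gripper_width: 1.0
grasp_force: 0.0
```

Call:
{"op": "drive_tool", "data": {
  "deltas": [
    {"gripper": 0,"offset": [0.028,-0.033,0.01],"angular": [0,0,0.1]},
    {"gripper": 0,"offset": [0.056,-0.065,0.02],"angular": [0,0,0.2]},
    {"gripper": 0,"offset": [0.085,-0.098,0.03],"angular": [0,0,0.222]},
    {"gripper": 0,"offset": [0.114,-0.131,0.04],"angular": [0,0,0.222]},
    {"gripper": 0,"offset": [0.142,-0.163,0.054],"angular": [0,0,0.222]}
  ]
}}

```text
t: 2.1
eef_pos: [0.5477, 0.1563, 0.2496]
tool_rot: [-0.0, 0.998, 0.071, 0.0]
contact_force: [0.1, -0.1, 0.8]
gripper_width: 0.999
grasp_force: 0.0
```

```bash
python3 - <<'E'
from h import *
m=optics.camera_model('wrist'); snap('wrist','w1.png')
np.save('w1.npy',m,allow_pickle=True); print(m)
delta([.5465,.156,.25],.141)
E
```

```text
{'fx': 390.82720596615167, 'fy': 390.82720596615167, 'cx': 317.17720729222907, 'cy': 237.49571300203633, 'dist': array([-0.08632977,  0.        ,  0.        ,  0.        ,  0.        ]), 'cam_to_world': array([[ 1.41982577e-01,  9.37519878e-01,  3.17643551e-01,
         6.29381211e-01],
       [-9.89869151e-01,  1.34438717e-01,  4.56650317e-02,
         1.67767886e-01],
       [ 1.08283294e-04, -3.20909191e-01,  9.47109961e-01,
         3.19256261e-01],
       [ 0.00000000e+00,  0.00000000e+00,  0.00000000e+00,
         1.00000000e+00]])}
t 2.15 off [-0.0026  0.0075 -0.0025] ang/45 [-0.0072 -0.0005  0.0095]
```

View pics/w1.png

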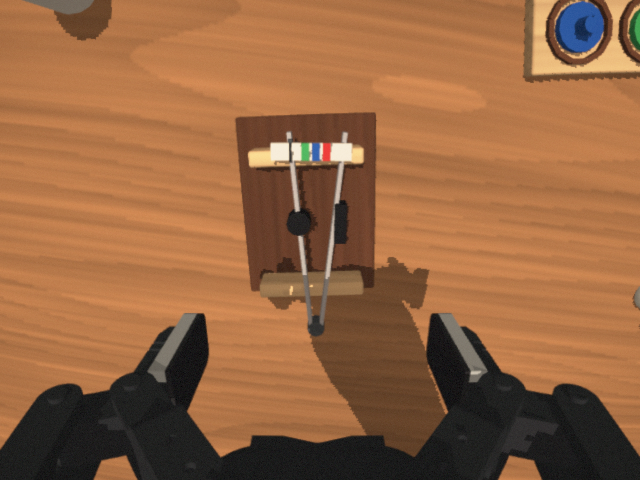

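Wrist view: tweezers clearly seen, with post (299,221), flat pad (341,222), pivot (316,327), tips (289,134)/(345,134) and the needle at the left, open end of the scale.

```bash
python3 - <<'E'
from h import *
m=np.load('w1.npy',allow_pickle=True).item()
po=at(m,299,219,.048);fl=at(m,341,221,.048);pv=at(m,316,326,.044);t1=at(m,289.5,134,.044);t2=at(m,345,134,.044)
d=(t1+t2)/2-pv; yaw=np.arctan2(d[1],d[0]); u=np.array([np.cos(yaw),np.sin(yaw),0])
print(po,fl,pv,np.hypot(*d[:2]),yaw, pv+.09*u,(po+fl)/2,(t1+t2)/2-.065*u, np.arctan2(-(t1-t2)[0],(t1-t2)[1]))
delta([.5465,.156,.25],.141);print(bot.get_obs()['eef_pos'])
E
```

```text
[0.55049257 0.16967215 0.048     ] [0.5533129  0.13943132 0.048     ] [0.46206632 0.14470135 0.044     ] 0.15065454694719602 0.13580688752051864 [0.55123764 0.15688644 0.044     ] [0.55190273 0.15455173 0.048     ] [0.5469322  0.15629811 0.044     ] 0.14246534419676976
t 2.15 off [-0.0026  0.0075 -0.0025] ang/45 [-0.0072 -0.0005  0.0095]
[0.54799361 0.16384624 0.24751615]
```

Call:
{"op": "drive_tool", "data": {
  "deltas": [
    {"gripper": 0,"offset": [0.002,0,0.03],"angular": [0,0,0]},
    {"gripper": 0,"offset": [0.002,0,0.06],"angular": [0,0,0]},
    {"gripper": 0,"offset": [0.002,0,0.09],"angular": [0,0,0]},
    {"gripper": 0,"offset": [0.002,0,0.1],"angular": [0,0,0]},
    {"gripper": 0,"offset": [0.002,0,0.1],"angular": [0,0,0]}
  ]
}}

```text
t: 2.65
eef_pos: [0.5481, 0.1543, 0.1486]
tool_rot: [0.0, 0.997, 0.071, -0.002]
contact_force: [-0.1, -0.4, 1.2]
gripper_width: 0.996
grasp_force: 0.0
```

```bash
python3 - <<'E'
from h import *
m=optics.camera_model('wrist'); snap('wrist','w2.png')
np.save('w2.npy',m,allow_pickle=True); print(bot.get_obs()['eef_pos'])
E
```

```text
[0.54902073 0.15469238 0.15000535]
```

View pics/w2.png

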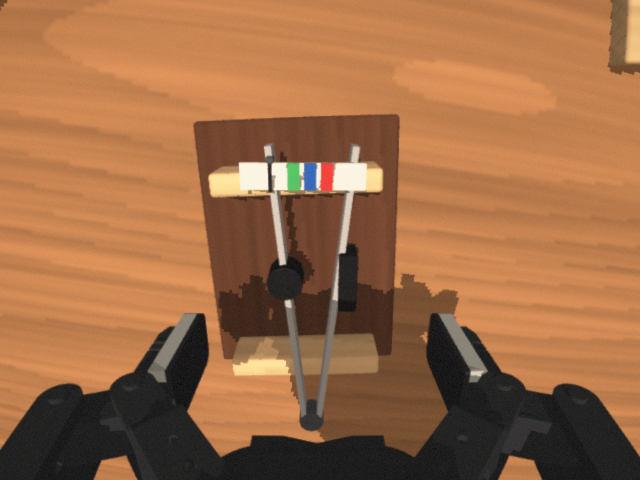

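Post top (287,281), pad (346,278), pivot (311,414), tips (269,148)/(355,148).

```bash
python3 - <<'E'
from h import *
m=np.load('w2.npy',allow_pickle=True).item()
po=at(m,287,282,.048);fl=at(m,346,276,.048);pv=at(m,311,413,.044);t1=at(m,269,148,.044);t2=at(m,355,148,.044)
d=(t1+t2)/2-pv; yaw=np.arctan2(d[1],d[0]); u=np.array([np.cos(yaw),np.sin(yaw),0])
print(po,fl,pv,np.hypot(*d[:2]),yaw, pv+.09*u,(po+fl)/2,(t1+t2)/2-.065*u, np.arctan2(-(t1-t2)[0],(t1-t2)[1]))
delta([.5465,.156,.092],yaw)
E
```

```text
[0.54793299 0.16856818 0.048     ] [0.55505369 0.14111042 0.048     ] [0.46605413 0.14574267 0.044     ] 0.14695796721652157 0.13425251949877706 [0.55524428 0.15778913 0.044     ] [0.55149334 0.1548393  0.048     ] [0.54727461 0.15671271 0.044     ] 0.14207593961622914
t 2.7 off [-0.0023 -0.0017  0.058 ] ang/45 [0.0001 0.0009 0.009 ]
```

Call:
{"op": "drive_tool", "data": {
  "deltas": [
    {"gripper": 0,"offset": [0,-0.0015,0.025],"angular": [0,0,0]},
    {"gripper": 0,"offset": [0,-0.0015,0.045],"angular": [0,0,0]},
    {"gripper": 0,"offset": [0,-0.0015,0.058],"angular": [0,0,0]},
    {"gripper": 60,"offset": [0,-0.0015,0.058],"angular": [0,0,0]},
    {"gripper": 100,"offset": [0,-0.0015,0.058],"angular": [0,0,0]}
  ],
  "grip_force": 20
}}

```text
t: 3.2
eef_pos: [0.5495, 0.1565, 0.0929]
tool_rot: [-0.0, 0.998, 0.071, 0.001]
contact_force: [0.7, -0.7, -0.6]
gripper_width: 0.69
grasp_force: 0.0
```

Call:
{"op": "drive_tool", "data": {
  "deltas": [
    {"gripper": 100,"offset": [0,0,0],"angular": [0,0,0]},
    {"gripper": 115,"offset": [0,0,0],"angular": [0,0,0]},
    {"gripper": 125,"offset": [0,0,0],"angular": [0,0,0]},
    {"gripper": 135,"offset": [0,0,0],"angular": [0,0,0]},
    {"gripper": 140,"offset": [0,0,0],"angular": [0,0,0]}
  ]
}}

```text
t: 3.7
eef_pos: [0.5498, 0.1571, 0.0934]
tool_rot: [-0.0, 0.997, 0.071, 0.001]
contact_force: [-1.3, 0.1, 8.6]
gripper_width: 0.457
grasp_force: 7.7
```

Call:
{"op": "drive_tool", "data": {
  "deltas": [
    {"gripper": 145,"offset": [0,0,0],"angular": [0,0,0]},
    {"gripper": 145,"offset": [0,0,0],"angular": [0,0,0]},
    {"gripper": 145,"offset": [0,0,0],"angular": [0,0,0]},
    {"gripper": 145,"offset": [0,0,0],"angular": [0,0,0]},
    {"gripper": 145,"offset": [0,0,0],"angular": [0,0,0]}
  ]
}}

```text
t: 4.2
eef_pos: [0.5499, 0.1573, 0.0936]
tool_rot: [-0.001, 0.997, 0.071, 0.002]
contact_force: [-1.1, 0.5, 9.9]
gripper_width: 0.434
grasp_force: 8.7
```

```bash
python3 - <<'E'
from h import *
m=optics.camera_model('wrist'); snap('wrist','w3.png')
np.save('w3.npy',m,allow_pickle=True); print(bot.get_obs()['eef_pos'])
E
```

```text
[0.54992283 0.15724844 0.09361483]
```

View pics/w3.png

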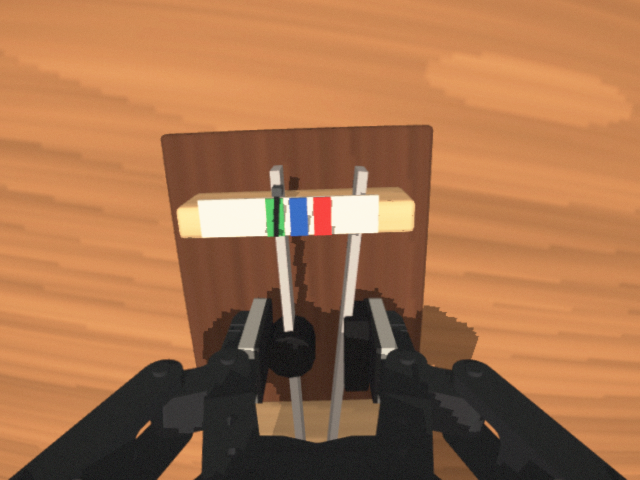

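Needle in the green band at (276,216), tweezers held (about 37 mm across). Now lift.

Call:
{"op": "drive_tool", "data": {
  "deltas": [
    {"gripper": 145,"offset": [0,0,-0.006],"angular": [0,0,0]},
    {"gripper": 145,"offset": [0,0,-0.015],"angular": [0,0,0]},
    {"gripper": 145,"offset": [0,0,-0.03],"angular": [0,0,0]},
    {"gripper": 145,"offset": [0,0,-0.05],"angular": [0,0,0]},
    {"gripper": 145,"offset": [0,0,-0.07],"angular": [0,0,0]}
  ]
}}

```text
t: 4.75
eef_pos: [0.5488, 0.1562, 0.1634]
tool_rot: [0.0, 0.998, 0.071, -0.0]
contact_force: [0.1, -0.3, -1.5]
gripper_width: 0.431
grasp_force: 5.2
```

```bash
python3 - <<'E'
from h import *
o=bot.get_obs(); print(o['contact_force'],o['gripper_width'],o['eef_pos'])
b=np.array([.5213,-.2206]);y=.141;c,s=np.cos(y),np.sin(y)
# tip centre in tweezers frame (.065,-.0135); gripper at (0,-.0079)
g=b-np.array([[c,-s],[s,c]])@np.array([.065,-.0056]); print(g)
delta([g[0],g[1],.16],y)
E
```

```text
[ 0.13481645 -0.31260224 -1.54157448] 0.4305039592584771 [0.54875512 0.15618917 0.16339162]
[ 0.45615808 -0.22419024]
t 4.75 off [-0.1453  0.3635  0.0034] ang/45 [0.     0.0001 0.0005]
```

Call:
{"op": "drive_tool", "data": {
  "deltas": [
    {"gripper": 145,"offset": [-0.003,0.008,0],"angular": [0,0,0]},
    {"gripper": 145,"offset": [-0.01,0.025,0],"angular": [0,0,0]},
    {"gripper": 145,"offset": [-0.02,0.05,0],"angular": [0,0,0]},
    {"gripper": 145,"offset": [-0.03,0.075,0],"angular": [0,0,0]},
    {"gripper": 145,"offset": [-0.04,0.1,0],"angular": [0,0,0]}
  ]
}}

```text
t: 5.25
eef_pos: [0.5225, 0.05, 0.1617]
tool_rot: [0.0, 0.998, 0.071, -0.0]
contact_force: [0.2, 0.4, -1.7]
gripper_width: 0.43
grasp_force: 5.2
```

Call:
{"op": "drive_tool", "data": {
  "deltas": [
    {"gripper": 145,"offset": [-0.01,0.025,0],"angular": [0,0,0]},
    {"gripper": 145,"offset": [-0.02,0.05,0],"angular": [0,0,0]},
    {"gripper": 145,"offset": [-0.03,0.075,0],"angular": [0,0,0]},
    {"gripper": 145,"offset": [-0.04,0.1,0],"angular": [0,0,0]},
    {"gripper": 145,"offset": [-0.05,0.125,0],"angular": [0,0,0]}
  ]
}}

```text
t: 5.75
eef_pos: [0.4904, -0.0808, 0.1617]
tool_rot: [0.0, 0.998, 0.07, -0.0]
contact_force: [-0.6, -0.3, -1.3]
gripper_width: 0.435
grasp_force: 5.2
```

Call:
{"op": "drive_tool", "data": {
  "deltas": [
    {"gripper": 145,"offset": [-0.01,0.025,0],"angular": [0,0,0]},
    {"gripper": 145,"offset": [-0.02,0.05,0],"angular": [0,0,0]},
    {"gripper": 145,"offset": [-0.03,0.075,0],"angular": [0,0,0]},
    {"gripper": 145,"offset": [-0.038,0.1,0],"angular": [0,0,0]},
    {"gripper": 145,"offset": [-0.045,0.115,0],"angular": [0,0,0]}
  ]
}}

```text
t: 6.25
eef_pos: [0.4618, -0.202, 0.1617]
tool_rot: [0.0, 0.998, 0.069, -0.0]
contact_force: [0.6, -0.9, -1.1]
gripper_width: 0.434
grasp_force: 5.2
```

Call:
{"op": "drive_tool", "data": {
  "deltas": [
    {"gripper": 145,"offset": [-0.005,0.012,0.004],"angular": [0,0,0]},
    {"gripper": 145,"offset": [-0.008,0.021,0.012],"angular": [0,0,0]},
    {"gripper": 145,"offset": [-0.01,0.0235,0.02],"angular": [0,0,0]},
    {"gripper": 145,"offset": [-0.01,0.0235,0.028],"angular": [0,0,0]},
    {"gripper": 145,"offset": [-0.01,0.0235,0.031],"angular": [0,0,0]}
  ]
}}

```text
t: 6.75
eef_pos: [0.4562, -0.2229, 0.1296]
tool_rot: [-0.001, 0.997, 0.071, -0.001]
contact_force: [0.8, -0.4, -0.5]
gripper_width: 0.434
grasp_force: 5.2
```

Call:
{"op": "drive_tool", "data": {
  "deltas": [
    {"gripper": 150,"offset": [0,0,0],"angular": [0,0,0]},
    {"gripper": 155,"offset": [0,0,0],"angular": [0,0,0]},
    {"gripper": 160,"offset": [0,0,0],"angular": [0,0,0]},
    {"gripper": 165,"offset": [0,0,0],"angular": [0,0,0]},
    {"gripper": 168,"offset": [0,0,0],"angular": [0,0,0]}
  ]
}}

```text
t: 7.25
eef_pos: [0.4567, -0.224, 0.1311]
tool_rot: [0.0, 0.997, 0.071, 0.0]
contact_force: [-0.5, 0.3, -1.0]
gripper_width: 0.344
grasp_force: 7.1
```

Call:
{"op": "drive_tool", "data": {
  "deltas": [
    {"gripper": 170,"offset": [0,0,0],"angular": [0,0,0]},
    {"gripper": 170,"offset": [0,0,0],"angular": [0,0,0]},
    {"gripper": 170,"offset": [0,0,0],"angular": [0,0,0]},
    {"gripper": 170,"offset": [0,0,0],"angular": [0,0,0]},
    {"gripper": 170,"offset": [0,0,0],"angular": [0,0,0]}
  ]
}}

```text
t: 7.75
eef_pos: [0.4565, -0.224, 0.1309]
tool_rot: [0.0, 0.998, 0.071, -0.0]
contact_force: [0.9, -0.2, -0.3]
gripper_width: 0.332
grasp_force: 7.3
```

```bash
python3 - <<'E'
from h import *
m=optics.camera_model('wrist'); snap('wrist','w4.png')
np.save('w4.npy',m,allow_pickle=True); print(bot.get_obs()['eef_pos'])
E
```

```text
[ 0.45653584 -0.22401715  0.13088943]
```

View pics/w4.png

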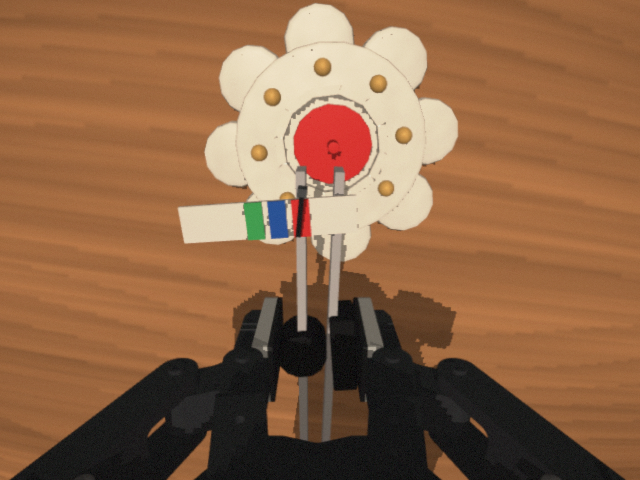

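Needle at (301,217) in the middle of red (292–311). Tips at (301,168)/(339,168), stem top at (334,148). I'll check tip position and levelness in one composite.

```bash
python3 - <<'E'
from h import *
m=np.load('w4.npy',allow_pickle=True).item()
z=.081
t1=at(m,301,168,z);t2=at(m,339.5,168,z);st=at(m,333.5,147,.035);print(t1,t2,(t1+t2)/2,np.hypot(*(t1-t2)[:2]),'stem',st)
w=cv2.imread('pics/w4.png'); s=snap('scene','sc2.png'); ms=optics.camera_model('scene')
p=proj(ms,[.5,-.22,.08]).astype(int); print(p, proj(ms,[*st[:2],.075]))
x0,y0=p-[50,38]; print(x0,y0)
o=np.vstack([cv2.resize(w[150:250,170:370],(600,300),interpolation=cv2.INTER_CUBIC),cv2.resize(s[y0:y0+75,x0:x0+150],(600,300),interpolation=cv2.INTER_CUBIC)])
cv2.imwrite('pics/c2.png',o)
E
```

```text
[ 0.51954102 -0.21023671  0.081     ] [ 0.52121484 -0.22187741  0.081     ] [ 0.52037793 -0.21605706  0.081     ] 0.011760423187514074 stem [ 0.52296985 -0.22161107  0.035     ]
[189 222] [191.3945013  233.66691356]
139 184
```

View pics/c2.png

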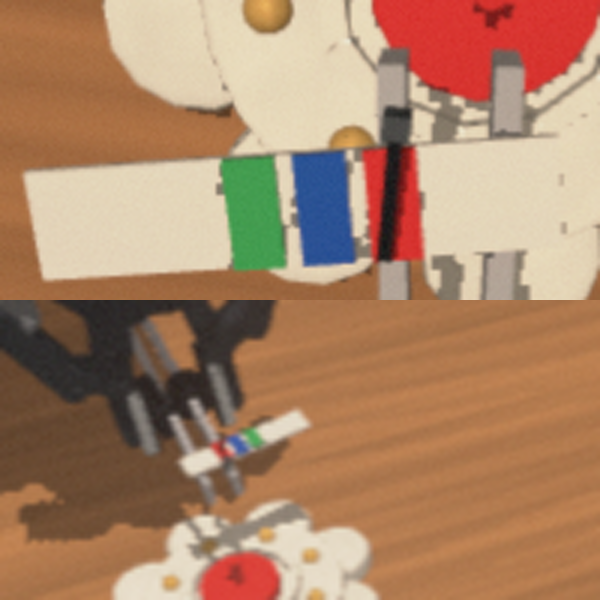

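```bash
python3 - <<'E'
from h import *
m=np.load('w4.npy',allow_pickle=True).item(); s=optics.camera_model('scene')
def tri(a,b):
    A=[];r=[]
    o1,d1=ray(m,*a);o2,d2=ray(s,*b)
    M=np.c_[d1,-d2];x=np.linalg.lstsq(M,o2-o1,rcond=None)[0]
    p,q=o1+x[0]*d1,o2+x[1]*d2; return np.round((p+q)/2,4),round(np.linalg.norm(p-q),4)
f=lambda x,y:(170+x/3,150+y/3); g=lambda x,y:(139+x/4,184+(y-300)/4)
for n,a,b in[('scale end sprung',f(33,226),g(305,422)),('blue',f(324,208),g(237,444)),('red',f(394,205),g(222,450)),('green',f(254,214),g(255,437)),('tip fixed',(339.5,168),g(209,502)),('tip sprung',(301,168),g(238,492)),('stem',(333.5,147),g(238,570))]: print(n,*tri(a,b))
# planar PnP of the scale from left edge + band corners, band layout from tip-gap geometry unknown -> compare w3 by subpix
def sub(f,P):
    i=cv2.cvtColor(cv2.imread(f),cv2.COLOR_BGR2GRAY)
    return cv2.cornerSubPix(i,np.array(P,np.float32).reshape(-1,1,2),(3,3),(-1,-1),(3,50,.01))[:,0]
a=sub('pics/w3.png',[(199,200),(201,237),(291,198),(292,235),(308,198),(308,235),(314,198),(315,235),(331,197),(331,234)])
b=sub('pics/w4.png',[f(24,172),f(43,280),f(292,155),f(306,266),f(344,150),f(356,263),f(365,150),f(377,261),f(413,147),f(424,261)])
m3=np.load('w3.npy',allow_pickle=True).item()
W=np.array([at(m3,*p,.045) for p in a]); T=np.array(m3['cam_to_world'])
K=np.array([[m['fx'],0,m['cx']],[0,m['fy'],m['cy']],[0,0,1]])
print(np.round(W[:2],4).tolist())
ok,rv,tv=cv2.solvePnP(W,b.astype(float),K,np.array(m['dist']),flags=cv2.SOLVEPNP_IPPE)
Rc=cv2.Rodrigues(rv)[0]; F=np.diag([1.,-1,-1]); T4=np.array(m['cam_to_world'])
Rw=T4[:3,:3]@F@Rc; tw=T4[:3,:3]@F@tv[:,0]+T4[:3,3]
print('rotvec deg',np.degrees(R.from_matrix(Rw).as_rotvec()),'pts',np.round((Rw@W.T).T[[0,9]]+tw,4))
e=cv2.projectPoints(W,rv,tv,K,np.array(m['dist']))[0][:,0]-b; print('res',np.abs(e).max())
E
```

```text
scale end sprung [ 0.4948 -0.1732  0.0778] 0.0
blue [ 0.5028 -0.2046  0.0829] 0.0012
red [ 0.5044 -0.2116  0.0832] 0.0017
green [ 0.5008 -0.1969  0.082 ] 0.0021
tip fixed [ 0.5197 -0.2225  0.0702] 0.0004
tip sprung [ 0.5177 -0.2098  0.0694] 0.0005
stem [ 0.5224 -0.2207  0.0282] 0.0027
[[0.5988, 0.202, 0.045], [0.5867, 0.1993, 0.045]]
rotvec deg [-3.12200815 -0.90276689  2.55585284] pts [[ 0.5027 -0.1732  0.083 ]
 [ 0.4995 -0.2165  0.0853]]
res 1.8952459999111397
```

The tweezers roll about 3° (sprung side low) and the tips sit about 6 mm off centre, so I correct both.

Call:
{"op": "drive_tool", "data": {
  "deltas": [
    {"gripper": 170,"offset": [0.001,0.003,0],"angular": [0.02,0,0]},
    {"gripper": 170,"offset": [0.002,0.006,0],"angular": [0.05,0,0]},
    {"gripper": 170,"offset": [0.002,0.0085,0],"angular": [0.075,0,0]},
    {"gripper": 170,"offset": [0.002,0.0085,0],"angular": [0.075,0,0]},
    {"gripper": 170,"offset": [0.002,0.0085,0],"angular": [0.075,0,0]}
  ]
}}

```text
t: 8.35
eef_pos: [0.4595, -0.2324, 0.1308]
tool_rot: [-0.029, 0.997, 0.07, -0.002]
contact_force: [-0.3, 0.4, -0.7]
gripper_width: 0.332
grasp_force: 7.3
```

Call:
{"op": "drive_tool", "data": {
  "deltas": [
    {"gripper": 170,"offset": [0,0,0],"angular": [0,0,0]},
    {"gripper": 170,"offset": [0,0,0],"angular": [0,0,0]},
    {"gripper": 170,"offset": [0,0,0],"angular": [0,0,0]},
    {"gripper": 170,"offset": [0,0,0],"angular": [0,0,0]},
    {"gripper": 170,"offset": [0,0,0],"angular": [0,0,0]}
  ]
}}

```text
t: 8.85
eef_pos: [0.4597, -0.232, 0.1309]
tool_rot: [-0.029, 0.997, 0.071, -0.002]
contact_force: [-0.3, 1.2, -0.6]
gripper_width: 0.337
grasp_force: 7.3
```

```bash
python3 - <<'E'
from h import *
m=optics.camera_model('wrist'); w=snap('wrist','w5.png'); s=snap('scene','sc3.png'); np.save('w5.npy',m,allow_pickle=True)
o=np.vstack([cv2.resize(w[110:250,170:370],(600,420),interpolation=cv2.INTER_CUBIC),cv2.resize(s[199:244,159:249],(360,180),interpolation=cv2.INTER_CUBIC)[:, :].repeat(1,0) if 0 else np.pad(cv2.resize(s[199:244,159:249],(360,180),interpolation=cv2.INTER_CUBIC),((0,0),(0,240),(0,0)))])
cv2.imwrite('pics/c3.png',o); q=bot.get_obs(); print(q['t'],q['gripper_width'],q['eef_pos'])
E
```

```text
8.95 0.3333330509418281 [ 0.45972096 -0.23211614  0.13092415]
```

View pics/c3.png

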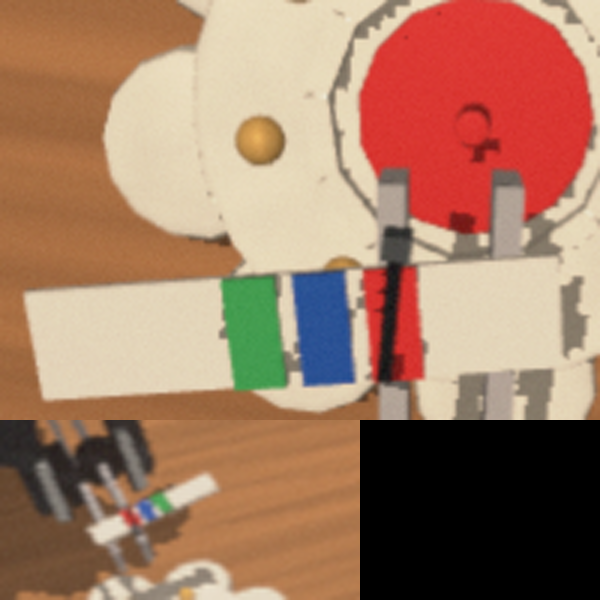

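```bash
python3 - <<'E'
from h import *
m=np.load('w5.npy',allow_pickle=True).item()
for z in(.081,):
    t=(at(m,301.7,168.5,z)+at(m,339.3,168.5,z))/2; st=at(m,327.7,151,.035); d=st-t; c,s=np.cos(.141),np.sin(.141)
    print(t,st,'tool',d[0]*c+d[1]*s,d[0]*s-d[1]*c)
print(at(m,301.7,168,.081)-at(m,339.3,168,.081))
E
```

```text
[ 0.52301794 -0.22125349  0.081     ] [ 0.52340706 -0.22190133  0.035     ] tool 0.0002942100408589401 0.0006961002597633066
[-0.00174291  0.01137363  0.        ]
```

The composite shows the needle mid-red, 28.3 mm across the pads, and the tips centred over the stem to about 1 mm and clear of everything.

```bash
python3 -c "
from station import bot
print(bot.hand_in())"
```

```text
the job is handed in; nothing more can be done
None
```

I handed the job in at about 9 s with the tweezers still held: the needle is mid-red (28.3 mm across the pads), and the tips are within about 1 mm of centre, roughly 4 cm above the red boss. I corrected a roll of about 3° but did not re-measure how level they are; the result has not come back.

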